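# Clear the cross-drilling handful at the brass lathe

## Task

Clear the handful left on the bench after the drilling job. Stand the two finished brass unions upright in the blue tray, one in each bay; put the brass bar end in the yellow bin and the steel bar end in the red bin, so that the metals are not mixed; and put the drill bush back in the jig, turned so that its notch clears the lock screw and it sits fully home and flat. Leave the micrometer where it lies, and leave everything released and at rest.

Things in the scene. Friction and masses are not known exactly. Their poses are not given: they have to be found in the camera images.
- union_a_mid (a point): one of two identical turned brass pipe unions, loose, standing on end: round threaded barrel 21 mm in diameter and 56 mm tall overall, with a hexagonal collar 27 mm across flats (31 across corners) and 12 mm thick half-way up. About 0.13 kg. The point is the centre, 28 mm above its foot; z is its long axis.
- union_b_mid (a point): the other brass union, the same in every way. The point is its centre, 28 mm above its foot; z is its long axis.
- brass_end_mid (a point): the brass bar end, loose, lying: golden square bar 22 x 22 x 50 mm with a turned round stub, 16 mm dia and 20 mm long, on its +x end; 70 mm in all. About 0.23 kg. The point is the middle of the 70 mm, on the square part, half-way up (11 mm above the bench); x runs along the bar towards the stub, y across it, z up.
- steel_end_mid (a point): the steel bar end, loose, lying on its side: same shape and sizes as the brass one but grey steel (square 22 x 22 x 50 mm with a 16 mm round stub 20 mm long on its +x end). About 0.21 kg. The point is the middle of its length, half-way up; x along the bar towards the stub.
- bush_mid (a point): the drill bush, loose, bright steel, standing on its shank: shank 26 mm dia, 24 long, foot chamfered to 20 over 4 mm; above it a knurled head 40 dia, 16 high, black 13 mm bore on top. 0.14 kg. A notch 17 mm wide is cut in the head's rim on the +x side, in to 12.5 mm from the axis. The point is on the axis 20 mm above the foot, 4 below the head's underside; x points to the notch, z up.
- tray: shallow blue plastic tray for finished parts, fixed, 105 (x) x 190 (y) x 22 mm high, walls 4 mm, floor top 4 mm up. One wall of full height across its middle (at y = 0) makes two bays, each 97 x 91 mm inside, with centres at y = +47 and -47 mm. Origin at the centre of the underside.
- brass_bin: yellow open bin for brass scrap, fixed, 130 (x) x 160 (y) x 50 mm high, walls 4 mm (with a lip that stands 5 mm out), floor top 4 mm up; thin golden rings lie in it. Origin at the centre of the underside.
- steel_bin: red open bin for steel scrap, fixed, same sizes as the yellow one; thin grey rings lie in it. Origin at the centre of the underside.
- jig_seat (a point): fixed drill jig: dark steel plate 130 (x) x 100 mm, 18 thick, top 45 mm up, with a bright-rimmed through hole 29 dia (the point: its centre, at the plate's top). A brass lock screw, 10 dia, 8 high, stands 21.5 mm from the axis at +x. Home, the bush's head is flat on the plate, its notch round the screw (within 8 deg), its point 4 mm under this one. At -x: a 4 mm high fixed bush, a low knob.
- micrometer_mid (a point): bystander: a micrometer lying flat, green C-shaped frame with a steel thimble, about 130 x 45 mm and 18 mm high, 0.25 kg, loose. The point is near its middle, 9 mm above the bench; y along it towards the frame. Leave it alone.

How it is judged:
By the outcome, as a careful person would: the job done as asked, in the order asked, and still so for the second after the job is handed in, with the robot touching nothing.
It also fails if it takes over 120 s, if anything falls off the work surface, if the arm or the gripper's body presses on something with over 40 N, if the wrist force passes 120 N, or if a joint passes its speed limit or range.

## Robot

A 6-joint arm with a two-finger parallel gripper is mounted at the origin on the work surface. World frame = base frame: x ahead of the robot, y to its left, z up, the work surface at z = 0. Lengths are in m, angles in rad, forces in N, time in s.
With the tool pointing down it reaches from about 0.25 to 0.8 m from the base axis. Payload 3.9 kg.
Tool frame: the origin (TCP) lies midway between the tips of the shut fingers; the grasp point (between the pads) lies 19 mm behind it; z points along the fingers, y is the line along which they close (so a half turn about z gives the same grasp; the last joint's range is limited). The gripper opens to 85 mm and grips with 20 to 120 N. Pads are 22 mm wide; open, the fingers measure 114 mm over their backs; the gripper's body (76 mm by 85 mm) begins 54 mm behind the grasp point. The pads swing forward as they close: fully open they stand 13 mm farther back than shut.
Start: joints at [1.205, 0.26, -0.138, 1.173, 0, 1.571], TCP at [0.188, 0.49, 0.231] pointing down, gripper open.
Joint ranges: [-2.78, 2.78], [-0.83, 1.72], [-1.28, 1.37], [-1.9, 2.12], [-1.57, 1.48], [-3.14, 3.14]. Speed limits (rad/s): [2.57, 2.57, 3.14, 3.14, 3.14, 3.14].

## Interface

Orientations are given as [roll, pitch, yaw] about the fixed x, y, z axes, in that order (R = Rz(yaw) Ry(pitch) Rx(roll)).
In Python, from cell import robot gives the robot as it stands. The module is installed in compiled form; this text tells all that it offers.
- The arm moves only by the shell command python3 -m creep 'ROWS' [OPENING] [FORCE]. ROWS is JSON, a list of rows, each a list of 2 entries, a list of its own where there are three numbers: the shift along the world's x, y, z in mm, then the turn, a rotation vector about the world's x, y, z in rad. In form: [[[tx, ty, tz], [rx, ry, rz]], ...]. A call has 1 to 20 rows; each row shifts and turns the commanded pose from where the row before left it; what a row does not reach is not made up. A row lasts 1/12 s, in which the tool goes at most 41.7 mm and 7.16 degrees, less where a joint would pass 70% of its speed; a pose out of reach is approached as far as the arm can. A call with a gripper value outside its range is refused whole. OPENING is the finger opening in mm, from 0 to 85.4, set as the call begins (- or left out, the last holds). The fingers move at their own pace and stop on an object; FORCE is the grip in N (left out, the last holds). Time passes only in rows, so rows that do not move let the fingers close. It gives the time, the measured TCP pose, the force, the opening and the grip force at its end, in the units of the state.
- robot.observe(): the state, without advancing time (a new reading comes with each control period).
- robot.grab_frame(name): name is "side" or "top" or "wrist"; returns a dict with "image" (384x512x3 uint8, blue, green, red), "vertical_fov" (degrees; the focal length in pixels is half the picture's height over the tangent of half this angle, whatever the lens; pixels are square), "cx", "cy" (the principal point, pixels), "k1" (the pictures are not rectified: a ray, as slopes to the right and down, at radius r is drawn at 1 + k1 r^2 times it, then the intrinsics apply), "eye" and "orientation" of the camera in the world. Camera axes: x right, y down, z forward; pixel columns grow to the right and rows downward; lengths in m; the calibration is good to about 2 mm. A picture is of the moment at which its call begins. There is no depth.
- robot.close_job(): hands the job in; it is judged then, once.
The state is a dict: "clock": time; "q": joint angles; "joint_velocities": joint speeds; "joint_efforts": joint torques, N m; "tool_pos": TCP position; "ee_rot": TCP orientation; "force": force on the tool from outside, world axes, zero at the start; "torque": the same for the moment, N m; "width": finger opening in m; "finger_force": force on a finger pad.
Only numpy, scipy, OpenCV 4.12 (cv2) and the standard library are available. Lean on these libraries where they do the work, as an engineer would, in place of code of your own. Each camera call takes 0.05 s, during which the arm holds its last target. There are 200 camera calls.

## Working session

There is one attempt and no reset: what is moved stays moved. The work goes in short steps, Python scripts to look and compute and a shell command to move; the robot and the scene stay as the last step left them, time stands still between calls to the robot, and variables do not carry over. Pictures are saved under pics/ and viewed, at most 15 in all, crops included, and the job is handed in when it is done.

```bash
mkdir -p pics
cat > h.py <<'E'
import numpy as np, cv2
from scipy.spatial.transform import Rotation as R
from cell import robot
def rot(o):
    o=np.array(o,float)
    return o if o.shape==(3,3) else (R.from_euler('xyz',o).as_matrix() if o.size==3 else R.from_quat(o).as_matrix())
def save(name,f,scale=1,crop=None):
    im=f["image"]
    if crop: x0,y0,x1,y1=crop; im=im[y0:y1,x0:x1]
    cv2.imwrite("pics/"+name,cv2.resize(im,None,fx=scale,fy=scale,interpolation=cv2.INTER_CUBIC))
def K(f):
    return 192/np.tan(np.radians(f["vertical_fov"])/2)
def pt(f,u,v,z):
    F=K(f); d=np.array([(u-f["cx"])/F,(v-f["cy"])/F]); s=d.copy()
    for _ in range(30): s=d/(1+f["k1"]*(s@s))
    r=rot(f["orientation"])@np.array([s[0],s[1],1]); e=np.array(f["eye"])
    return e+r*(z-e[2])/r[2]
def px(f,p):
    c=rot(f["orientation"]).T@(np.array(p)-np.array(f["eye"])); s=c[:2]/c[2]
    return s*(1+f["k1"]*(s@s))*K(f)+[f["cx"],f["cy"]]
E
python3 - <<'E'
from h import *
import pickle
for n in("top","side"):
    f=robot.grab_frame(n); save(n+"0.png",f,1.5); pickle.dump(f,open(n+"0.pkl","wb"))
    print(n,{k:v for k,v in f.items() if k!="image"})
print(robot.observe())
E
```

```text
top {'vertical_fov': 48.31793880978316, 'cx': 252.94107392770434, 'cy': 184.41064616126528, 'k1': -0.13474197034049287, 'eye': array([ 2.29689192e-01, -1.13699984e-03,  1.35359210e+00]), 'orientation': array([-2.95255287,  0.02082399, -1.59464696])}
side {'vertical_fov': 44.86185325767755, 'cx': 250.51506085637152, 'cy': 187.62614299021703, 'k1': 0.04847565458202933, 'eye': array([ 0.02427114, -0.72535778,  0.73142316]), 'orientation': array([-2.22760111, -0.01171251, -0.56139383])}
{'clock': 0.1, 'q': array([ 1.20499490e+00,  2.60632159e-01, -1.39224524e-01,  1.17268613e+00,
        5.89613035e-06,  1.57078851e+00]), 'joint_velocities': array([-0.00076166,  0.00012335,  0.00251238, -0.00256775, -0.00033243,
        0.00034454]), 'joint_efforts': array([-1.14911936e-04, -4.06507659e+01,  2.54527223e+01,  1.00617702e-02,
        1.88874282e-05, -6.96963767e-06]), 'tool_pos': array([0.18757591, 0.48970747, 0.23054675]), 'ee_rot': array([-3.13984616e+00, -5.90977400e-06,  2.77579903e+00]), 'force': array([0.11817839, 0.20872667, 0.21144249]), 'torque': array([-0.01328973,  0.00461114, -0.03879347]), 'finger_force': 0.0, 'width': 0.08512910077015837}
```

View pics/top0.png

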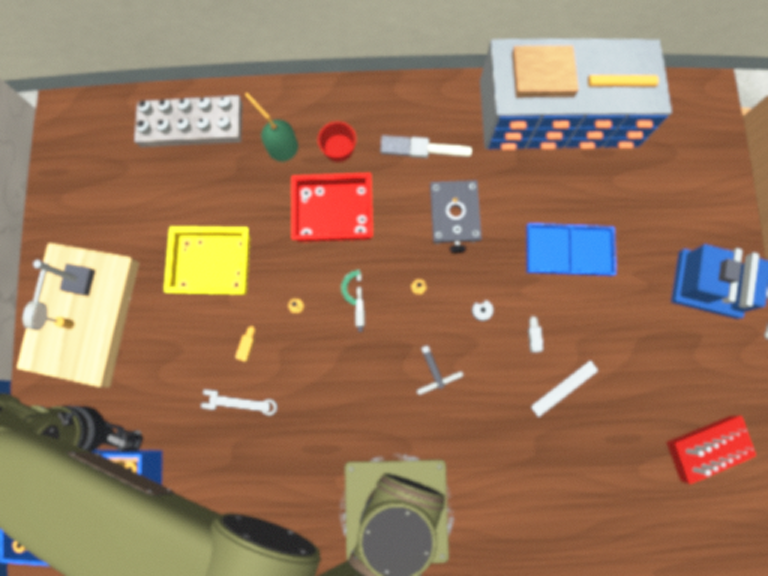

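View pics/side0.png

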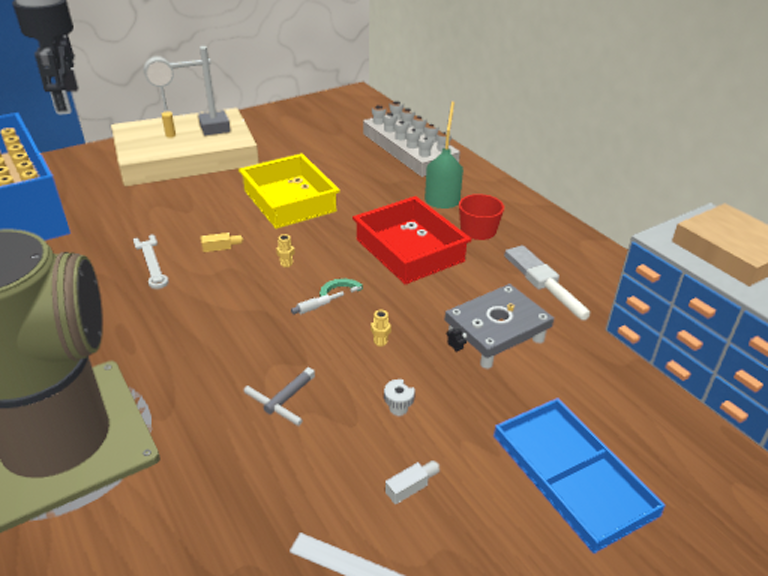

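Top: unions at about (295,306) and (419,287) in the 1.5x picture, brass end (245,344), steel end (536,335), bush (483,310), jig hole (456,211), tray (571,249), yellow bin (207,261), red bin (332,207). An enlarged crop will give finer values.

Run:
```python
from h import *
import pickle
f=pickle.load(open("top0.pkl","rb"))
save("c1.png",f,4,(150,180,350,250)); save("c2.png",f,4,(280,110,420,245))
```

```text
(no output)
```

View pics/c1.png

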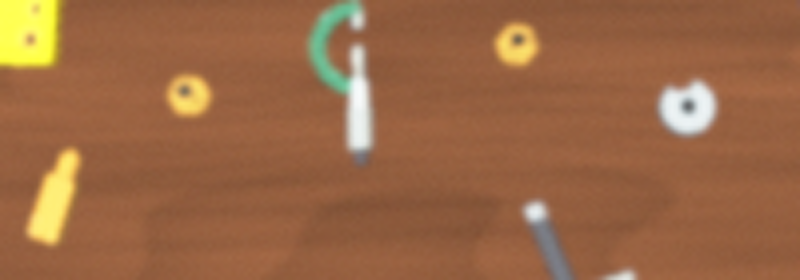

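View pics/c2.png

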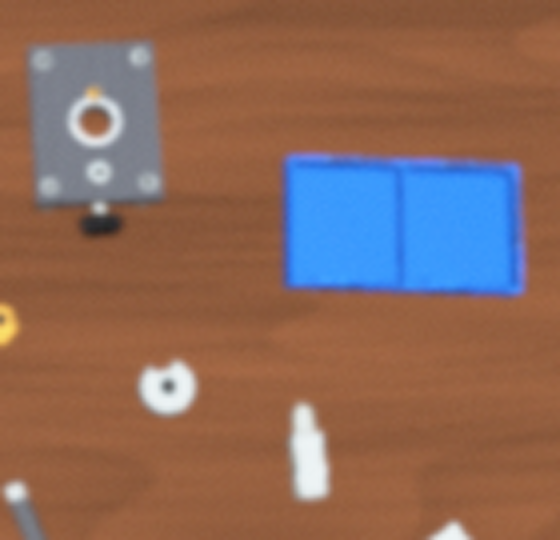

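Run:
```python
from h import *
import pickle
f=pickle.load(open("top0.pkl","rb"))
a=lambda u,v:(150+u/4-.375,180+v/4-.375)
b=lambda u,v:(280+u/4-.375,110+v/4-.375)
t=lambda u,v:(u/1.5,v/1.5)
for n,p,z in [("A bore",a(185,91),.056),("A col",a(189,95),.034),("B bore",a(517,40),.056),("B col",a(517,45),.034),("br end",a(44,238),.018),("br stub",a(70,152),.015),("bush",a(688,106),.04),("notch",a(686,83),.04),("st end",b(313,497),.018),("st stub",b(303,405),.015),("jig",b(95,120),.045),("screw",b(93,91),.053),
 ("fixedbush",b(98,172),.049),("jig c",b(32,45),.045),("jig c",b(155,43),.045),("jig c",b(163,198),.045),("jig c",b(38,205),.045)]+[("tray",b(*q),.022) for q in[(287,156),(521,164),(522,294),(288,288)]]+[("ybin",t(*q),.05) for q in[(168,228),(249,228),(247,295),(165,294)]]+[("rbin",t(*q),.05) for q in[(291,175),(372,174),(372,240),(292,241)]]:
    print(n,(pt(f,*p,z)[:2]*1000).round(1))
w=robot.grab_frame("wrist"); o=robot.observe(); print({k:v for k,v in w.items() if k!="image"})
T=R.from_euler('xyz',o["ee_rot"]).as_matrix()
print("cam in tool",T.T@(w["eye"]-o["tool_pos"]),T.T@rot(w["orientation"]))
```

```text
A bore [427.2 197. ]
A col [427.3 197.2]
B bore [460.  -59.5]
B col [460.  -60.3]
br end [319.  314.8]
br stub [386.8 295.3]
bush [ 407.3 -190.8]
notch [ 425.3 -190.2]
st end [ 319.5 -303.4]
st stub [ 392.4 -300.8]
jig [ 621.2 -143.7]
screw [ 642.8 -142.4]
fixedbush [ 577.3 -143.5]
jig c [685.3 -96.2]
jig c [ 684.4 -195.2]
jig c [ 555.9 -194.2]
jig c [552.9 -95.4]
tray [ 593.9 -300.2]
tray [ 582.8 -493.1]
tray [ 475.3 -483.3]
tray [ 485.4 -293.4]
ybin [598.7 471.5]
ybin [592.4 294.1]
ybin [448.5 296. ]
ybin [455.1 472.1]
rbin [707.6 205. ]
rbin [703.8  30.6]
rbin [558.1  33.7]
rbin [561. 202.]
{'vertical_fov': 62.84312232915326, 'cx': 258.60639245959425, 'cy': 193.27491233782703, 'k1': -0.051262398238857095, 'eye': array([0.1191703 , 0.51683304, 0.37404459]), 'orientation': array([2.85090172e+00, 2.39869309e-03, 1.20447113e+00])}
cam in tool [ 0.07359049  0.0005533  -0.14336328] [[-4.96015337e-04 -9.58046659e-01 -2.86611852e-01]
 [ 9.99999407e-01 -1.97355401e-04 -1.07092348e-03]
 [ 9.69430263e-04 -2.86612213e-01  9.58046189e-01]]
```

```bash
python3 -m creep '[[[24,-29,0],[0,0,0.037]],[[24,-29,0],[0,0,0.037]],[[24,-29,0],[0,0,0.037]],[[24,-29,0],[0,0,0.037]],[[24,-29,0],[0,0,0.037]],[[24,-29,0],[0,0,0.037]],[[24,-29,0],[0,0,0.037]],[[24,-29,0],[0,0,0.037]],[[24,-29,0],[0,0,0.037]],[[24,-30,0],[0,0,0.037]],[[0,0,-30],[0,0,0]],[[0,0,0],[0,0,0]]]' 85
python3 - <<'E'
from h import *
import pickle
f=robot.grab_frame("wrist"); pickle.dump(f,open("w1.pkl","wb"))
p=px(f,[.427,.197,.045]); print(p)
x,y=[int(v) for v in p]; save("w1.png",f,5,(max(x-60,0),max(y-55,0),x+60,y+55)); print(max(x-60,0),max(y-55,0))
E
```

```text
clock: 1.15
tool_pos: [0.4263, 0.1962, 0.1975]
ee_rot: [-3.139, -0.006, 3.141]
force: [-1.2, -0.9, -0.5]
width: 0.0849
finger_force: 0.0
[259.2317721  179.94155149]
199 124
```

View pics/w1.png

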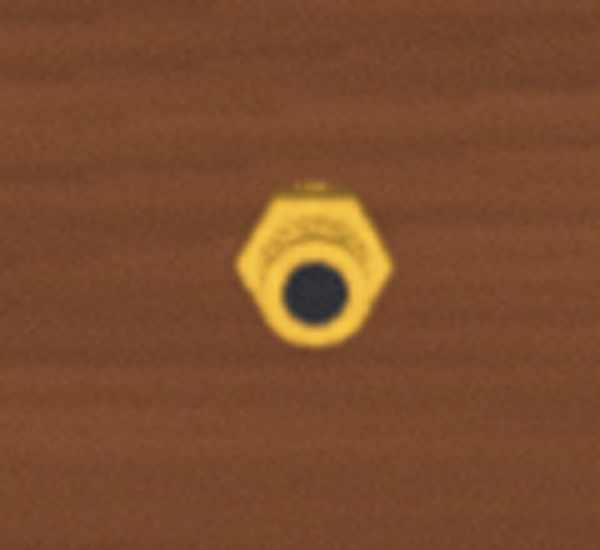

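Run:
```python
from h import *
import pickle
f=pickle.load(open("w1.pkl","rb"))
c=lambda u,v:(199+u/5-.4,124+v/5-.4)
for p,z in[((237,267),.034),((393,267),.034),((316,293),.056)]: print(pt(f,*c(*p),z)*1000)
o=robot.observe(); print(o["tool_pos"],o["ee_rot"],o["q"])
```

```text
[426.66840689 183.69931009  34.        ]
[426.67450569 215.03148911  34.        ]
[426.46446211 199.41729163  56.        ]
[0.42583782 0.19730985 0.19905013] [-3.13918613 -0.00601457 -3.13996169] [ 4.33668755e-01  1.87487048e-01 -3.21510764e-01  1.06826810e+00
  3.33012212e-04  4.32029479e-01]
```

```bash
python3 -m creep '[[[1,2,-30],[0,0,-0.105]],[[0,0,-35],[0,0,-0.105]],[[0,0,-35],[0,0,-0.105]],[[0,0,-35],[0,0,-0.105]],[[0,0,-30],[0,0,-0.104]],[[0,0,-20],[0,0,0]],[[0,0,-8],[0,0,0]],[[0,0,0],[0,0,0]]]' 60
python3 -m creep '[[[0,0,0],[0,0,0]],[[0,0,0],[0,0,0]],[[0,0,0],[0,0,0]],[[0,0,0],[0,0,0]],[[0,0,0],[0,0,0]],[[0,0,0],[0,0,0]],[[0,0,0],[0,0,0]],[[0,0,0],[0,0,0]]]' 15 40
```

```text
clock: 1.87
tool_pos: [0.4272, 0.2017, 0.0073]
ee_rot: [-3.139, -0.002, 2.624]
force: [-0.0, -0.4, 0.3]
width: 0.0599
finger_force: 0.0
clock: 2.53
tool_pos: [0.4302, 0.2021, 0.0101]
ee_rot: [3.138, 0.002, 2.622]
force: [-1.7, -0.5, 6.7]
width: 0.0262
finger_force: 39.4
```

```bash
python3 -m creep '[[[0,0,15],[0,0,0]],[[0,0,35],[0,0,0]],[[0,0,40],[0,0,0]],[[0,0,10],[0,0,0]],[[7,-34,0],[0,0,0]],[[7,-34,0],[0,0,0]],[[7,-34,0],[0,0,0]],[[7,-34,0],[0,0,0]],[[7,-34,0],[0,0,0]],[[7,-34,0],[0,0,0]],[[7,-34,0],[0,0,0]],[[7,-34,0],[0,0,0]],[[7,-34,0],[0,0,0]],[[7,-34,0],[0,0,0]],[[7,-34,0],[0,0,0]],[[7,-34,0],[0,0,0]],[[7,-34,0],[0,0,0]],[[7,-34,0],[0,0,0]],[[6,-34,0],[0,0,0]],[[5,-35,0],[0,0,0]]]'
python3 -m creep '[[[0,0,0],[0,0,0]],[[0,0,0],[0,0,0]]]'
python3 - <<'E'
from h import *
o=robot.observe(); print(o["tool_pos"],o["ee_rot"],o["width"])
f=robot.grab_frame("wrist"); save("w2.png",f,1.2)
E
```

```text
clock: 4.2
tool_pos: [0.5379, -0.3455, 0.1089]
ee_rot: [3.141, 0.001, 2.622]
force: [0.4, -0.4, -1.5]
width: 0.0264
finger_force: 40.0
clock: 4.37
tool_pos: [0.5378, -0.3459, 0.1084]
ee_rot: [3.141, 0.001, 2.619]
force: [-0.1, 0.0, -1.6]
width: 0.0263
finger_force: 40.1
[ 0.53783804 -0.34590626  0.10843322] [3.14142893e+00 1.04203969e-03 2.61867124e+00] 0.026289735443544175
```

View pics/w2.png

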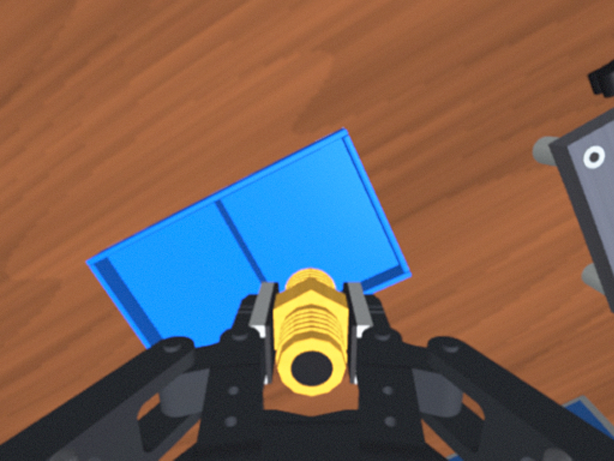

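```bash
python3 -m creep '[[[0,0,-35],[0,0,0]],[[0,0,-30],[0,0,0]],[[0,0,-15],[0,0,0]],[[0,0,-8],[0,0,0]],[[0,0,-4],[0,0,0]],[[0,0,-2],[0,0,0]],[[0,0,0],[0,0,0]],[[0,0,0],[0,0,0]]]'
```

```text
clock: 5.08
tool_pos: [0.5388, -0.3441, 0.0157]
ee_rot: [-3.142, 0.002, 2.622]
force: [0.3, -0.7, -1.2]
width: 0.026
finger_force: 40.1
```

```bash
python3 -m creep '[[[0,0,-1],[0,0,0]],[[0,0,-1],[0,0,0]],[[0,0,0],[0,0,0]]]'; python3 -m creep '[[[0,0,-1],[0,0,0]],[[0,0,0],[0,0,0]]]'
```

```text
clock: 5.33
tool_pos: [0.5389, -0.3444, 0.0141]
ee_rot: [3.141, 0.003, 2.622]
force: [-0.6, 1.0, 4.6]
width: 0.0263
finger_force: 40.7
clock: 5.5
tool_pos: [0.5389, -0.3444, 0.0141]
ee_rot: [3.141, 0.003, 2.622]
force: [-2.3, 1.3, 10.1]
width: 0.0264
finger_force: 41.3
```

```bash
python3 -m creep '[[[0,0,1],[0,0,0]],[[0,0,0],[0,0,0]],[[0,0,0],[0,0,0]],[[0,0,0],[0,0,0]],[[0,0,0],[0,0,0]],[[0,0,10],[0,0,0]],[[0,0,20],[0,0,0]],[[0,0,35],[0,0,0]],[[0,0,40],[0,0,0]],[[0,0,40],[0,0,0]],[[0,0,35],[0,0,0]]]' 44
python3 -m creep '[[[-5,31,0],[0,0,0]],[[-7,31,0],[0,0,0.05]],[[-8,31,0],[0,0,0.1]],[[-8,31,0],[0,0,0.1]],[[-9,31,0],[0,0,0.1]],[[-9,31,0],[0,0,0.1]],[[-9,31,0],[0,0,0.074]],[[-9,31,0],[0,0,0]],[[-9,35,0],[0,0,0]],[[0,0,0],[0,0,0]],[[0,0,0],[0,0,0]]]' 60
python3 - <<'E'
from h import *
import pickle
o=robot.observe(); print(o["tool_pos"],o["ee_rot"],o["q"])
f=robot.grab_frame("wrist"); pickle.dump(f,open("w3.pkl","wb"))
x,y=[int(v) for v in px(f,[.46,-.06,.045])]; save("w3.png",f,5,(x-60,y-55,x+60,y+55)); print(x-60,y-55)
g=robot.grab_frame("side"); save("s1.png",g,3,(300,240,460,370))
E
```

```text
clock: 6.42
tool_pos: [0.5379, -0.3438, 0.1956]
ee_rot: [-3.141, 0.002, 2.622]
force: [0.9, -0.2, 0.6]
width: 0.0438
finger_force: 0.0
clock: 7.33
tool_pos: [0.4643, -0.0593, 0.193]
ee_rot: [-3.141, 0.001, -3.134]
force: [0.1, 0.2, -1.2]
width: 0.0599
finger_force: 0.0
[ 0.46431152 -0.05931896  0.19304787] [-3.14126674e+00  6.13548645e-04 -3.13388630e+00] [-1.26903771e-01  1.83945755e-01 -3.42474967e-01  1.04372387e+00
 -2.40626108e-04 -1.34610104e-01]
197 119
```

View pics/w3.png

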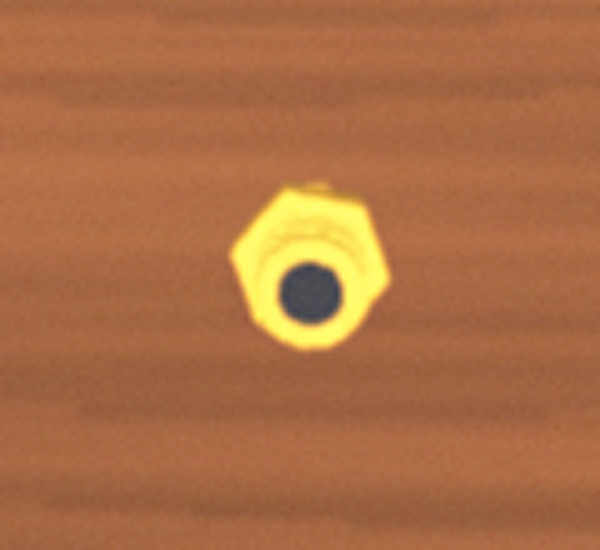

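Run:
```python
from h import *
import pickle
f=pickle.load(open("w3.pkl","rb"))
c=lambda u,v:(197+u/5-.4,119+v/5-.4)
P=[pt(f,*c(*p),z)*1000 for p,z in[((231,256),.034),((390,279),.034),((310,293),.056)]]
print(P,(P[0]+P[1])/2); d=P[1]-P[0]; ang=np.arctan2(d[1],d[0])
yaw=robot.observe()["ee_rot"][2]
for k in(30,-30):
  need=ang+np.radians(k)-np.pi/2+np.pi  # tool y=(sin yaw,-cos yaw)
  print(k,(need-yaw+np.pi/2)%np.pi-np.pi/2)
```

```text
[array([457.55817998, -74.34658961,  34.        ]), array([461.97176858, -42.98007333,  34.        ]), array([459.54681755, -58.78680406,  56.        ])] [459.76497428 -58.66333147  34.        ]
30 0.3792992475416419
-30 -0.6678983036549564
```

View pics/s1.png

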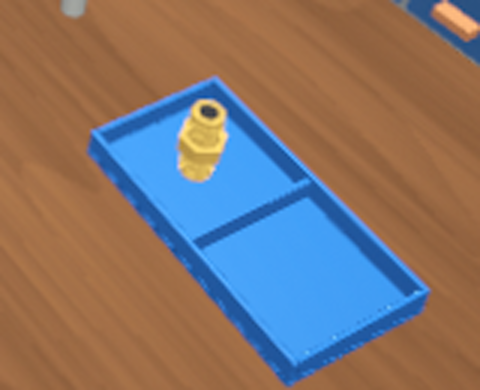

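Union A stands upright in the +y bay (px ~200,140 of the crop). Now B.

```bash
python3 -m creep '[[[-4.5,0.5,-30],[0,0,0.095]],[[0,0,-35],[0,0,0.095]],[[0,0,-35],[0,0,0.095]],[[0,0,-35],[0,0,0.094]],[[0,0,-30],[0,0,0]],[[0,0,-14],[0,0,0]],[[0,0,-5],[0,0,0]],[[0,0,0],[0,0,0]]]' 60
python3 -m creep '[[[0,0,0],[0,0,0]],[[0,0,0],[0,0,0]],[[0,0,0],[0,0,0]],[[0,0,0],[0,0,0]],[[0,0,0],[0,0,0]],[[0,0,0],[0,0,0]],[[0,0,0],[0,0,0]],[[0,0,0],[0,0,0]]]' 15 40
```

```text
clock: 8.1
tool_pos: [0.4597, -0.0612, 0.0072]
ee_rot: [3.14, -0.002, -2.76]
force: [0.6, 0.4, 0.8]
width: 0.06
finger_force: 0.0
clock: 8.77
tool_pos: [0.4619, -0.0607, 0.0097]
ee_rot: [-3.139, 0.003, -2.758]
force: [1.1, -1.1, 6.3]
width: 0.0262
finger_force: 39.7
```

```bash
python3 -m creep '[[[0,0,15],[0,0,0]],[[0,0,35],[0,0,0]],[[0,0,40],[0,0,0]],[[0,0,15],[0,0,0]],[[6,-34,0],[0,0,0]],[[6,-34,0],[0,0,0]],[[6,-34,0],[0,0,0]],[[6,-34,0],[0,0,0]],[[6,-34,0],[0,0,0]],[[6,-34,0],[0,0,0]],[[6,-34,0],[0,0,0]],[[7,-35,0],[0,0,0]],[[7,-35,0],[0,0,0]],[[7,-35,0],[0,0,0]],[[8,-36,0],[0,0,0]],[[0,0,0],[0,0,0]],[[0,0,0],[0,0,0]]]'
python3 -m creep '[[[0,0,-35],[0,0,0]],[[0,0,-30],[0,0,0]],[[0,0,-20],[0,0,0]],[[0,0,-8],[0,0,0]],[[0,0,-4],[0,0,0]],[[0,0,-2],[0,0,0]],[[0,0,0],[0,0,0]],[[0,0,0],[0,0,0]]]'
```

```text
clock: 10.18
tool_pos: [0.5311, -0.441, 0.1124]
ee_rot: [3.141, 0.0, -2.761]
force: [0.3, 0.9, -1.3]
width: 0.0259
finger_force: 40.2
clock: 10.85
tool_pos: [0.5324, -0.4398, 0.0161]
ee_rot: [-3.139, 0.001, -2.758]
force: [0.9, 0.1, -1.2]
width: 0.0258
finger_force: 40.2
```

```bash
python3 -m creep '[[[0,0,-1],[0,0,0]],[[0,0,-1],[0,0,0]],[[0,0,0],[0,0,0]],[[0,0,0],[0,0,0]]]'
python3 -m creep '[[[0,0,0],[0,0,0]],[[0,0,0],[0,0,0]],[[0,0,0],[0,0,0]],[[0,0,0],[0,0,0]],[[0,0,10],[0,0,0]],[[0,0,20],[0,0,0]],[[0,0,35],[0,0,0]],[[0,0,40],[0,0,0]],[[0,0,40],[0,0,0]],[[0,0,37],[0,0,0]]]' 44
python3 -m creep '[[[-6,35,0],[0,0,0]],[[-8,38,0],[0,0,-0.04]],[[-9,38,0],[0,0,-0.04]],[[-9,38,0],[0,0,-0.04]],[[-9,38,0],[0,0,-0.04]],[[-9,38,0],[0,0,-0.04]],[[-9,38,0],[0,0,-0.04]],[[-9,38,0],[0,0,-0.04]],[[-9,38,0],[0,0,-0.04]],[[-9,38,0],[0,0,-0.04]],[[-9,38,0],[0,0,-0.04]],[[-9,38,0],[0,0,-0.04]],[[-9,38,0],[0,0,-0.04]],[[-9,38,0],[0,0,-0.04]],[[-9,38,0],[0,0,-0.04]],[[-9,38,0],[0,0,-0.04]],[[-9,38,0],[0,0,-0.04]],[[-9,38,0],[0,0,-0.02]],[[-10,38,0],[0,0,0]],[[-10,30,0],[0,0,0]]]' 60
python3 -m creep '[[[0,0,0],[0,0,0]],[[0,0,0],[0,0,0]]]'
python3 - <<'E'
from h import *
import pickle
o=robot.observe(); print(o["tool_pos"],o["ee_rot"],o["q"])
f=robot.grab_frame("wrist"); pickle.dump(f,open("w4.pkl","wb"))
x,y=[int(v) for v in px(f,[.353,.305,.015])]; w=f["image"][y-65:y+65,x-65:x+65]
g=robot.grab_frame("side")["image"][240:370,300:460]; 
im=np.hstack([w,g]); cv2.imwrite("pics/w4.png",cv2.resize(im,None,fx=2.75,fy=2.75,interpolation=cv2.INTER_CUBIC)); print(x-65,y-65)
E
```

```text
clock: 11.18
tool_pos: [0.5321, -0.44, 0.0138]
ee_rot: [-3.139, 0.001, -2.758]
force: [-1.0, 0.5, 5.2]
width: 0.0259
finger_force: 40.9
clock: 12.02
tool_pos: [0.5312, -0.4392, 0.1973]
ee_rot: [-3.141, 0.0, -2.758]
force: [0.2, -1.4, -0.4]
width: 0.0439
finger_force: 0.0
clock: 13.68
tool_pos: [0.3527, 0.3126, 0.1952]
ee_rot: [3.14, 0.001, 2.866]
force: [0.9, -0.1, 0.5]
width: 0.0596
finger_force: 0.0
clock: 13.85
tool_pos: [0.3528, 0.3111, 0.1948]
ee_rot: [3.141, 0.001, 2.868]
force: [-0.4, -0.4, -0.1]
width: 0.0598
finger_force: 0.0
[0.35276571 0.311081   0.19475468] [3.14141305e+00 5.61493261e-04 2.86846072e+00] [ 7.22942358e-01  1.86752009e-01 -3.34180304e-01  1.04940804e+00
 -3.73654584e-04  9.96074159e-01]
187 108
```

View pics/w4.png

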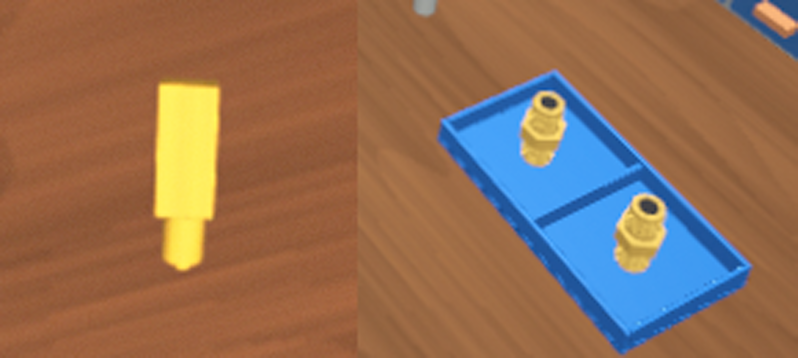

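Run:
```python
from h import *
import pickle
f=pickle.load(open("w4.pkl","rb"))
c=lambda u,v:(187+u/2.75-.35,108+v/2.75-.35)
P=[pt(f,*c(*p),.022)*1000 for p in[(158,84),(220,86),(215,218),(156,216)]]
print(np.round(P,1)); A=(P[0]+P[1])/2;B=(P[2]+P[3])/2; d=B-A; print(A,B,(A+B)/2,np.arctan2(d[1],d[0])+np.pi-robot.observe()["ee_rot"][2])
```

```text
[[314.  307.4  22. ]
 [320.8 328.9  22. ]
 [368.4 313.9  22. ]
 [361.6 292.6  22. ]]
[317.41491544 318.14910816  22.        ] [364.95836533 303.27524482  22.        ] [341.18664039 310.71217649  22.        ] -0.026437774818044435
```

```bash
python3 -m creep '[[[-8,-1.5,-30],[0,0,-0.026]],[[0,0,-35],[0,0,0]],[[0,0,-35],[0,0,0]],[[0,0,-35],[0,0,0]],[[0,0,-30],[0,0,0]],[[0,0,-16],[0,0,0]],[[0,0,-8],[0,0,0]],[[0,0,0],[0,0,0]]]' 50
python3 -m creep '[[[0,0,-2],[0,0,0]],[[0,0,0],[0,0,0]],[[0,0,0],[0,0,0]],[[0,0,0],[0,0,0]],[[0,0,0],[0,0,0]],[[0,0,0],[0,0,0]],[[0,0,0],[0,0,0]],[[0,0,0],[0,0,0]]]' 10 50
```

```text
clock: 14.62
tool_pos: [0.3446, 0.306, 0.004]
ee_rot: [-3.138, -0.002, 2.836]
force: [-0.4, -0.4, 0.1]
width: 0.0499
finger_force: 0.0
clock: 15.28
tool_pos: [0.3466, 0.309, 0.0047]
ee_rot: [3.139, 0.002, 2.839]
force: [0.7, -0.9, 6.3]
width: 0.0209
finger_force: 50.4
```

```bash
python3 -m creep '[[[0,0,10],[0,0,0]],[[0,0,30],[0,0,0]],[[0,0,40],[0,0,0]],[[0,0,40],[0,0,0]],[[22,9,0],[0,0,0]],[[30,13,0],[0,0,0]],[[30,13,0],[0,0,0]],[[30,13,0],[0,0,0]],[[30,13,0],[0,0,0]],[[30,13,0],[0,0,0]],[[6,1,0],[0,0,0]],[[0,0,0],[0,0,0]],[[0,0,0],[0,0,0]]]'
python3 -m creep '[[[0,0,-35],[0,0,0]],[[0,0,-35],[0,0,0]],[[0,0,-25],[0,0,0]],[[0,0,-10],[0,0,0]],[[0,0,-4],[0,0,0]],[[0,0,0],[0,0,0]]]'
```

```text
clock: 16.37
tool_pos: [0.5222, 0.3826, 0.1225]
ee_rot: [-3.14, -0.002, 2.839]
force: [-0.2, -0.4, -2.7]
width: 0.0205
finger_force: 49.8
clock: 16.87
tool_pos: [0.522, 0.3828, 0.0142]
ee_rot: [-3.14, -0.001, 2.839]
force: [-0.2, 0.0, -2.2]
width: 0.0207
finger_force: 49.7
```

```bash
python3 -m creep '[[[0,0,-2],[0,0,0]],[[0,0,-1],[0,0,0]],[[0,0,0],[0,0,0]],[[0,0,0],[0,0,0]]]'
python3 -m creep '[[[0,0,0],[0,0,0]],[[0,0,0],[0,0,0]],[[0,0,0],[0,0,0]],[[0,0,0],[0,0,0]],[[0,0,10],[0,0,0]],[[0,0,25],[0,0,0]],[[0,0,35],[0,0,0]],[[0,0,40],[0,0,0]],[[0,0,40],[0,0,0]],[[0,0,33],[0,0,0]]]' 46
python3 -m creep '[[[-9,-38,0],[0,0,0]],[[-9,-38,0],[0,0,0.02]],[[-9,-38,0],[0,0,0.02]],[[-9,-38,0],[0,0,0.02]],[[-9,-38,0],[0,0,0.02]],[[-9,-38,0],[0,0,0.02]],[[-9,-38,0],[0,0,0.02]],[[-9,-38,0],[0,0,0.02]],[[-9,-38,0],[0,0,0.02]],[[-9,-38,0],[0,0,0.02]],[[-9,-38,0],[0,0,0.02]],[[-9,-38,0],[0,0,0.02]],[[-9,-38,0],[0,0,0.02]],[[-10,-38,0],[0,0,0.02]],[[-10,-38,0],[0,0,0.02]],[[-11,-38,0],[0,0,0.02]],[[-12,-38,0],[0,0,0.02]],[[-12,-39,0],[0,0,0.017]],[[0,0,0],[0,0,0]],[[0,0,0],[0,0,0]]]' 60
python3 - <<'E'
from h import *
import pickle
o=robot.observe(); print(o["tool_pos"],o["ee_rot"],o["q"])
f=robot.grab_frame("wrist"); pickle.dump(f,open("w5.pkl","wb"))
x,y=[int(v) for v in px(f,[.353,-.302,.015])]; w=f["image"][y-65:y+65,x-65:x+65]
t=robot.grab_frame("top")["image"][130:260,100:260]
im=np.hstack([w,t]); cv2.imwrite("pics/w5.png",cv2.resize(im,None,fx=2.75,fy=2.75,interpolation=cv2.INTER_CUBIC)); print(x-65,y-65)
E
```

```text
clock: 17.2
tool_pos: [0.524, 0.3838, 0.0126]
ee_rot: [3.14, 0.001, 2.839]
force: [0.7, 0.4, -3.3]
width: 0.0207
finger_force: 49.8
clock: 18.03
tool_pos: [0.5237, 0.3835, 0.1984]
ee_rot: [3.139, 0.002, 2.839]
force: [0.2, 0.4, 0.7]
width: 0.0461
finger_force: 0.0
clock: 19.7
tool_pos: [0.3506, -0.3036, 0.195]
ee_rot: [-3.141, 0.001, -3.112]
force: [1.1, 0.4, -0.3]
width: 0.0603
finger_force: 0.0
[ 0.35064293 -0.30363537  0.19498011] [-3.14107221e+00  9.35309344e-04 -3.11228212e+00] [-7.13847403e-01  1.75293450e-01 -3.48230048e-01  1.04623199e+00
  2.49625582e-04 -7.43157567e-01]
194 109
```

View pics/w5.png

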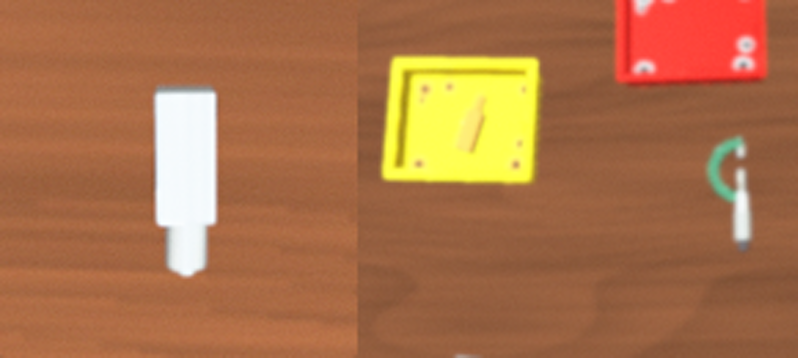

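Brass end lies in the yellow bin (px 470,125). Steel square corners: (155,90),(216,90),(216,225),(156,224).

Run:
```python
from h import *
import pickle
f=pickle.load(open("w5.pkl","rb"))
c=lambda u,v:(194+u/2.75-.35,109+v/2.75-.35)
P=[pt(f,*c(*p),.022)*1000 for p in[(155,90),(216,90),(216,225),(156,224)]]
A=(P[0]+P[1])/2;B=(P[2]+P[3])/2; d=B-A; print(A,B,(A+B)/2,np.arctan2(d[1],d[0])-np.pi-robot.observe()["ee_rot"][2])
```

```text
[ 317.7003427  -301.54823556   22.        ] [ 368.7386657  -299.77314499   22.        ] [ 343.2195042  -300.66069027   22.        ] 0.000999990516860727
```

```bash
python3 -m creep '[[[-4.5,3,-30],[0,0,0]],[[0,0,-35],[0,0,0]],[[0,0,-35],[0,0,0]],[[0,0,-35],[0,0,0]],[[0,0,-30],[0,0,0]],[[0,0,-16],[0,0,0]],[[0,0,-9],[0,0,0]],[[0,0,0],[0,0,0]]]' 50
python3 -m creep '[[[0,0,0],[0,0,0]],[[0,0,0],[0,0,0]],[[0,0,0],[0,0,0]],[[0,0,0],[0,0,0]],[[0,0,0],[0,0,0]],[[0,0,0],[0,0,0]],[[0,0,0],[0,0,0]],[[0,0,0],[0,0,0]]]' 10 50
```

```text
clock: 20.47
tool_pos: [0.3462, -0.2963, 0.003]
ee_rot: [3.139, -0.003, -3.105]
force: [-0.2, -0.3, 0.3]
width: 0.0502
finger_force: 0.0
clock: 21.13
tool_pos: [0.3483, -0.2996, 0.006]
ee_rot: [-3.14, 0.003, -3.107]
force: [0.8, 1.0, 6.6]
width: 0.0208
finger_force: 50.1
```

```bash
python3 -m creep '[[[0,0,10],[0,0,0]],[[0,0,30],[0,0,0]],[[0,0,40],[0,0,0]],[[0,0,40],[0,0,0]],[[15,22,0],[0,0,0]],[[20,30,0],[0,0,0]],[[20,30,0],[0,0,0]],[[20,30,0],[0,0,0]],[[20,30,0],[0,0,0]],[[20,30,0],[0,0,0]],[[20,30,0],[0,0,0]],[[20,30,0],[0,0,0]],[[20,30,0],[0,0,0]],[[20,30,0],[0,0,0]],[[21,30,0],[0,0,0]],[[22,30,0],[0,0,0]],[[22,30,0],[0,0,0]],[[23,25,0],[0,0,0]],[[22,20,0],[0,0,0]],[[0,0,0],[0,0,0]]]'
python3 -m creep '[[[0,0,0],[0,0,0]],[[0,0,-35],[0,0,0]],[[0,0,-35],[0,0,0]],[[0,0,-25],[0,0,0]],[[0,0,-10],[0,0,0]],[[0,0,-3],[0,0,0]],[[0,0,0],[0,0,0]],[[0,0,0],[0,0,0]]]'
```

```text
clock: 22.8
tool_pos: [0.6563, 0.1329, 0.1243]
ee_rot: [3.139, 0.005, -3.104]
force: [2.3, 1.0, -1.7]
width: 0.0211
finger_force: 49.4
clock: 23.47
tool_pos: [0.653, 0.128, 0.0182]
ee_rot: [3.141, 0.003, -3.108]
force: [-0.0, -0.2, -2.1]
width: 0.021
finger_force: 49.4
```

```bash
python3 -m creep '[[[-12,-5,0],[0,0,0]],[[-11,-5,0],[0,0,0]],[[0,0,-3],[0,0,0]],[[0,0,-2],[0,0,0]],[[0,0,0],[0,0,0]],[[0,0,0],[0,0,0]]]'
python3 -m creep '[[[0,0,0],[0,0,0]],[[0,0,0],[0,0,0]],[[0,0,0],[0,0,0]],[[0,0,0],[0,0,0]],[[0,0,10],[0,0,0]],[[0,0,25],[0,0,0]],[[0,0,35],[0,0,0]],[[0,0,40],[0,0,0]],[[0,0,40],[0,0,0]],[[0,0,33],[0,0,0]]]' 46
```

```text
clock: 23.97
tool_pos: [0.6302, 0.1186, 0.012]
ee_rot: [3.141, 0.002, -3.107]
force: [0.1, -0.4, -1.3]
width: 0.0208
finger_force: 49.5
clock: 24.8
tool_pos: [0.6292, 0.1184, 0.1984]
ee_rot: [3.141, 0.003, -3.107]
force: [1.1, -0.2, -0.5]
width: 0.046
finger_force: 0.0
```

```bash
python3 -m creep '[[[-3,-37,0],[0,0,0]],[[-4,-37,0],[0,0,0]],[[-4,-37,0],[0,0,0]],[[-4,-37,0],[0,0,0]],[[-4,-37,0],[0,0,0]],[[-4,-37,0],[0,0,-0.017]],[[-4,-37,0],[0,0,-0.017]],[[0,0,0],[0,0,0]],[[0,0,0],[0,0,0]]]' 60
python3 - <<'E'
from h import *
import pickle
o=robot.observe(); print(o["tool_pos"],o["ee_rot"],o["q"])
f=robot.grab_frame("wrist"); pickle.dump(f,open("w6.pkl","wb"))
x,y=[int(v) for v in px(f,[.621,-.144,.045])]; w=f["image"][y-65:y+65,x-65:x+65]
t=robot.grab_frame("top")["image"][100:230,180:280]
im=np.hstack([w,t]); cv2.imwrite("pics/w6.png",cv2.resize(im,None,fx=3.4,fy=3.4,interpolation=cv2.INTER_CUBIC)); print(x-65,y-65)
E
```

```text
clock: 25.55
tool_pos: [0.6015, -0.1428, 0.1951]
ee_rot: [3.141, 0.001, 3.138]
force: [0.9, 0.6, -0.5]
width: 0.0603
finger_force: 0.0
[ 0.60146727 -0.1427915   0.19507496] [3.14148405e+00 8.07251024e-04 3.13799556e+00] [-2.33240167e-01  4.35466385e-01  3.11421279e-02  1.16571073e+00
  2.89502962e-04 -2.29643005e-01]
191 133
```

View pics/w6.png

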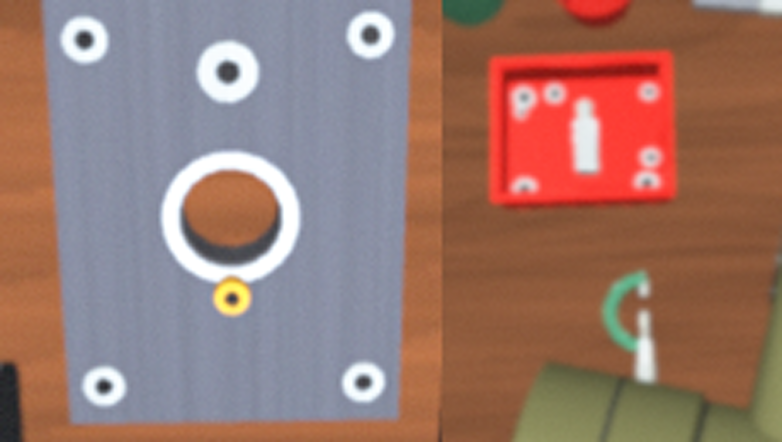

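```bash
python3 - <<'E'
from h import *
import pickle
f=pickle.load(open("w6.pkl","rb"))
c=lambda u,v:(191+u/3.4-.35,133+v/3.4-.35)
P=[pt(f,*c(*p),z)*1000 for p,z in[((231,217),.045),((162,217),.045),((300,217),.045),((231,151),.045),((231,283),.045),((232,298),.053),((228,72),.049),((85,40),.047),((371,35),.047),((104,386),.047),((364,382),.047)]]
print(np.round(P,1))
E
python3 -m creep '[[[-30,-7,0],[0,0,0]],[[-35,-8,0],[0,0,0]],[[-35,-8,0],[0,0,0]],[[-35,-8,0],[0,0,0]],[[-35,-9,0],[0,0,0]],[[-30,-8,0],[0,0,0]],[[0,0,0],[0,0,0]],[[0,0,0],[0,0,0]]]' 60
python3 - <<'E'
from h import *
import pickle
o=robot.observe(); print(o["tool_pos"],o["ee_rot"],o["q"])
f=robot.grab_frame("wrist"); pickle.dump(f,open("w7.pkl","wb"))
x,y=[int(v) for v in px(f,[.407,-.191,.04])]; save("w7.png",f,5,(x-55,y-55,x+55,y+55)); print(x-55,y-55)
E
```

```text
[[ 619.3 -142.2   45. ]
 [ 619.2 -162.1   45. ]
 [ 619.4 -122.4   45. ]
 [ 599.8 -142.2   45. ]
 [ 639.6 -142.3   45. ]
 [ 641.1 -142.1   53. ]
 [ 576.6 -142.9   49. ]
 [ 568.  -181.9   47. ]
 [ 566.9 -103.9   47. ]
 [ 671.7 -180.6   47. ]
 [ 670.7 -102.5   47. ]]
clock: 26.32
tool_pos: [0.4009, -0.1876, 0.1948]
ee_rot: [3.141, 0.001, -3.141]
force: [0.4, -0.5, 1.4]
width: 0.0598
finger_force: 0.0
[ 0.4008767  -0.18760238  0.19483256] [ 3.14135029e+00  5.76591126e-04 -3.14074511e+00] [-4.38041467e-01  1.40159203e-01 -3.92372509e-01  1.03784566e+00
  4.64402265e-04 -4.38888981e-01]
199 128
```

View pics/w7.png

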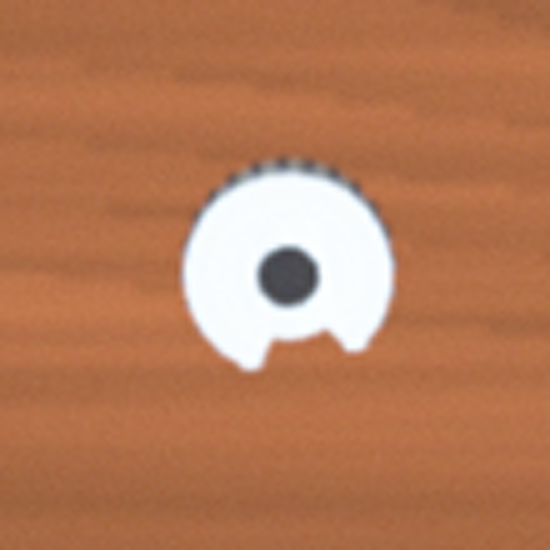

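Run:
```python
from h import *
import pickle
f=pickle.load(open("w7.pkl","rb"))
c=lambda u,v:(199+u/5-.4,128+v/5-.4)
P=[pt(f,*c(*p),.04)*1000 for p in[(289,276),(182,276),(395,276),(255,370),(357,352),(274,338),(328,331)]]
print(np.round(P,1)); 
for m in((P[3]+P[4])/2,(P[5]+P[6])/2): d=m-P[0]; print(np.degrees(np.arctan2(d[1],d[0])))
```

```text
[[ 406.1 -189.1   40. ]
 [ 406.1 -210.1   40. ]
 [ 406.1 -168.3   40. ]
 [ 425.5 -195.9   40. ]
 [ 421.8 -175.6   40. ]
 [ 418.8 -192.1   40. ]
 [ 417.4 -181.4   40. ]]
10.801843878159303
11.116195649763853
```

```bash
python3 -m creep '[[[5.2,-1.5,-30],[0,0,0.095]],[[0,0,-35],[0,0,0.095]],[[0,0,-35],[0,0,0]],[[0,0,-35],[0,0,0]],[[0,0,-20],[0,0,0]],[[0,0,-8],[0,0,0]],[[0,0,-2],[0,0,0]],[[0,0,0],[0,0,0]],[[0,0,0],[0,0,0]]]' 62
python3 -m creep '[[[0,0,0],[0,0,0]],[[0,0,0],[0,0,0]],[[0,0,0],[0,0,0]],[[0,0,0],[0,0,0]],[[0,0,0],[0,0,0]],[[0,0,0],[0,0,0]],[[0,0,0],[0,0,0]],[[0,0,0],[0,0,0]]]' 25 40
```

```text
clock: 27.12
tool_pos: [0.4089, -0.1906, 0.0305]
ee_rot: [-3.14, 0.002, -2.951]
force: [0.6, -0.1, 0.2]
width: 0.0622
finger_force: 0.0
clock: 27.78
tool_pos: [0.4084, -0.1908, 0.0309]
ee_rot: [-3.14, 0.003, -2.952]
force: [-1.4, 0.4, 5.7]
width: 0.0381
finger_force: 39.4
```

```bash
python3 -m creep '[[[0,0,0],[0,0,0]],[[0,0,0],[0,0,0]],[[-1.5,1,-2],[0,0,0]],[[0,0,-2],[0,0,0]],[[0,0,0],[0,0,0]],[[0,0,0],[0,0,0]]]' 52
python3 -m creep '[[[0,0,0],[0,0,0]],[[0,0,0],[0,0,0]],[[0,0,0],[0,0,0]],[[0,0,0],[0,0,0]],[[0,0,0],[0,0,0]],[[0,0,0],[0,0,0]]]' 25 40
python3 -m creep '[[[0,0,5],[0,0,0]],[[0,0,15],[0,0,0]],[[0,0,30],[0,0,0]],[[0,0,35],[0,0,0]],[[0,0,0],[0,0,0]],[[0,0,0],[0,0,0]]]'
python3 - <<'E'
from h import *
f=robot.grab_frame("wrist"); s=robot.grab_frame("side")
o=robot.observe(); print(o["tool_pos"],o["ee_rot"]); x,y=[int(v) for v in px(s,o["tool_pos"])]
im=np.hstack([cv2.resize(f["image"][184:384,130:390],(520,400)),cv2.resize(s["image"][y-60:y+40,x-35:x+35],(280,400),interpolation=cv2.INTER_CUBIC)]); cv2.imwrite("pics/w8.png",im)
E
```

```text
clock: 28.28
tool_pos: [0.4051, -0.1891, 0.025]
ee_rot: [3.141, -0.001, -2.951]
force: [-0.5, -0.4, -0.3]
width: 0.0522
finger_force: 0.0
clock: 28.78
tool_pos: [0.4055, -0.1892, 0.0255]
ee_rot: [3.142, 0.0, -2.951]
force: [-0.4, 0.9, 4.7]
width: 0.0383
finger_force: 40.0
clock: 29.28
tool_pos: [0.4074, -0.1902, 0.1122]
ee_rot: [-3.138, 0.004, -2.951]
force: [-0.3, 0.3, -1.6]
width: 0.0384
finger_force: 40.6
[ 0.40492016 -0.18902262  0.10974255] [ 3.14116253e+00 -7.75011172e-04 -2.95141226e+00]
```

View pics/w8.png

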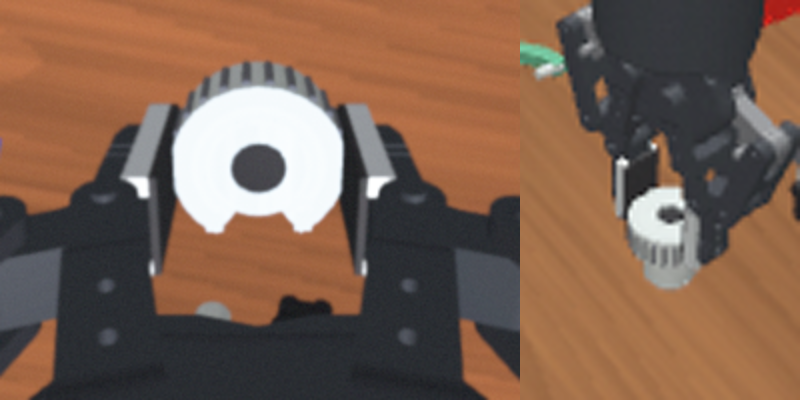

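```bash
python3 -m creep '[[[20,4,0],[0,0,0]],[[35,8,0],[0,0,-0.05]],[[35,8,0],[0,0,-0.05]],[[35,8,0],[0,0,-0.05]],[[35,8,0],[0,0,-0.03]],[[35,8,0],[0,0,0]],[[18.5,3,0],[0,0,0]],[[0,0,0],[0,0,0]],[[0,0,0],[0,0,0]],[[0,0,0],[0,0,0]],[[0,0,0],[0,0,0]]]'
python3 - <<'E'
from h import *
import pickle
f=robot.grab_frame("wrist"); pickle.dump(f,open("w9.pkl","wb")); save("w9.png",f,3,(130,150,390,340))
o=robot.observe(); print(o["tool_pos"],o["ee_rot"])
E
```

```text
clock: 30.3
tool_pos: [0.6168, -0.1423, 0.1091]
ee_rot: [3.141, -0.003, -3.132]
force: [0.4, 0.8, -1.3]
width: 0.0387
finger_force: 40.6
[ 0.6171173  -0.14241218  0.10960406] [ 3.14114327e+00 -2.40897422e-03 -3.13217917e+00]
```

View pics/w9.png

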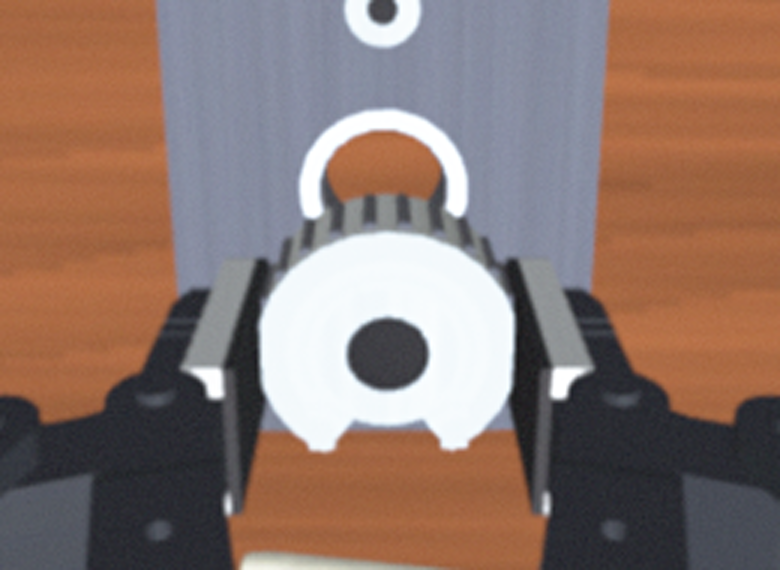

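Run:
```python
from h import *
import pickle
f=pickle.load(open("w9.pkl","rb"))
c=lambda u,v:(130+u/3-.35,150+v/3-.35)
P=[pt(f,*c(*p),z)*1000 for p,z in[((388,353),.124),((300,188),.045),((468,188),.045),((384,110),.045),((382,10),.049),((323,450),.124),((454,448),.124)]]
print(np.round(P,1))
```

```text
[[ 617.6 -141.5  124. ]
 [ 619.5 -161.9   45. ]
 [ 619.1 -122.6   45. ]
 [ 600.4 -142.4   45. ]
 [ 576.8 -143.    49. ]
 [ 635.2 -151.7  124. ]
 [ 634.6 -130.8  124. ]]
```

```bash
python3 -m creep '[[[2,-0.8,0],[0,0,0]],[[0,0,-12],[0,0,0]],[[0,0,-12],[0,0,0]],[[0,0,-8],[0,0,0]],[[0,0,0],[0,0,0]],[[0,0,0],[0,0,0]],[[0,0,0],[0,0,0]]]'
python3 -m creep '[[[0,0,-3],[0,0,0]],[[0,0,-3],[0,0,0]],[[0,0,-2],[0,0,0]],[[0,0,-2],[0,0,0]],[[0,0,0],[0,0,0]]]'
```

```text
clock: 30.93
tool_pos: [0.6212, -0.1432, 0.0789]
ee_rot: [-3.141, 0.001, -3.132]
force: [0.0, 0.1, -0.9]
width: 0.0383
finger_force: 40.6
clock: 31.35
tool_pos: [0.6207, -0.1429, 0.0678]
ee_rot: [3.141, -0.001, -3.131]
force: [0.2, -0.3, -1.3]
width: 0.0387
finger_force: 40.6
```

```bash
python3 -m creep '[[[0,0,-2],[0,0,0]],[[0,0,-2],[0,0,0]],[[0,0,0],[0,0,0]]]'; python3 -m creep '[[[0,0,-2],[0,0,0]],[[0,0,-2],[0,0,0]],[[0,0,0],[0,0,0]]]'
```

```text
clock: 31.6
tool_pos: [0.6205, -0.143, 0.0638]
ee_rot: [3.141, -0.001, -3.131]
force: [-0.8, 0.6, -1.1]
width: 0.0386
finger_force: 40.6
clock: 31.85
tool_pos: [0.6206, -0.143, 0.0597]
ee_rot: [3.141, -0.001, -3.131]
force: [-1.0, 0.2, -1.5]
width: 0.0389
finger_force: 40.6
```

```bash
python3 -m creep '[[[0,0,-2],[0,0,0]],[[0,0,-2],[0,0,0]],[[0,0,-2],[0,0,0]],[[0,0,0],[0,0,0]]]'; python3 -m creep '[[[0,0,-2],[0,0,0]],[[0,0,-2],[0,0,0]],[[0,0,0],[0,0,0]]]'
```

```text
clock: 32.18
tool_pos: [0.6206, -0.143, 0.0537]
ee_rot: [3.141, -0.001, -3.131]
force: [-0.3, 0.1, -1.6]
width: 0.0386
finger_force: 40.6
clock: 32.43
tool_pos: [0.6206, -0.143, 0.0498]
ee_rot: [3.141, -0.001, -3.131]
force: [-2.0, 0.3, -1.0]
width: 0.0383
finger_force: 40.6
```

```bash
python3 -m creep '[[[0,0,-1],[0,0,0]],[[0,0,-1],[0,0,0]],[[0,0,0],[0,0,0]]]'; python3 -m creep '[[[0,0,-1],[0,0,0]],[[0,0,0],[0,0,0]],[[0,0,0],[0,0,0]]]'
```

```text
clock: 32.68
tool_pos: [0.6207, -0.143, 0.0481]
ee_rot: [3.142, -0.001, -3.131]
force: [-2.2, 0.3, -0.6]
width: 0.0388
finger_force: 40.7
clock: 32.93
tool_pos: [0.6207, -0.143, 0.0472]
ee_rot: [3.142, -0.001, -3.131]
force: [-3.3, 0.6, -0.8]
width: 0.0382
finger_force: 40.7
```

```bash
python3 -m creep '[[[0,0,-1],[0,0,0]],[[0,0,0],[0,0,0]],[[0,0,0],[0,0,0]]]'; python3 -m creep '[[[0,0,0],[0,0,0]],[[0,0,0],[0,0,0]],[[0,0,0],[0,0,0]],[[0,0,0],[0,0,0]],[[0,0,10],[0,0,0]],[[0,0,25],[0,0,0]],[[0,0,35],[0,0,0]],[[0,0,35],[0,0,0]],[[0,0,40],[0,0,0]],[[0,0,0],[0,0,0]],[[0,0,0],[0,0,0]]]' 60
python3 - <<'E'
from h import *
f=robot.grab_frame("wrist"); x,y=[int(v) for v in px(f,[.6195,-.142,.06])]
s=robot.grab_frame("side"); u,v=[int(k) for k in px(s,[.62,-.142,.05])]
im=np.hstack([f["image"][y-60:y+60,x-60:x+60],cv2.resize(s["image"][v-40:v+40,u-45:u+45],(135,120),interpolation=cv2.INTER_CUBIC)])
cv2.imwrite("pics/w10.png",cv2.resize(im,None,fx=3.1,fy=3.1,interpolation=cv2.INTER_CUBIC)); print(x-60,y-60)
E
```

```text
clock: 33.18
tool_pos: [0.6207, -0.143, 0.0467]
ee_rot: [-3.142, -0.0, -3.131]
force: [-5.2, 1.0, 3.9]
width: 0.0384
finger_force: 41.1
clock: 34.1
tool_pos: [0.6237, -0.1436, 0.1957]
ee_rot: [-3.14, 0.008, -3.131]
force: [0.6, 0.5, 0.4]
width: 0.0599
finger_force: 0.0
200 117
```

View pics/w10.png

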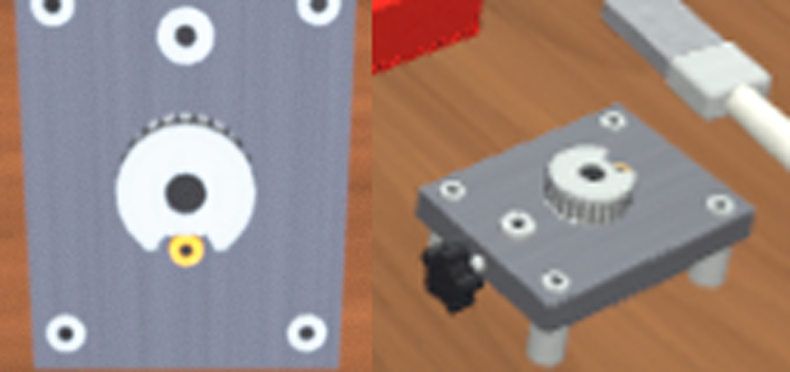

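The bush is seated flat, with its notch around the lock screw (186,250). All the parts are in place and the gripper is clear.

```bash
python3 -m creep '[[[0,0,10],[0,0,0]],[[0,0,0],[0,0,0]],[[0,0,0],[0,0,0]]]'; python3 -c "
from cell import robot
print(robot.close_job())"
```

```text
clock: 34.45
tool_pos: [0.6209, -0.143, 0.201]
ee_rot: [3.141, -0.001, -3.131]
force: [0.1, -0.1, 0.1]
width: 0.0598
finger_force: 0.0
the job is handed in; nothing more can be done
None
```

The job is handed in at about 34 s: both unions are upright in the tray, one per bay; the brass end is in the yellow bin and the steel end in the red bin; the bush is home in the jig with its notch round the lock screw; and the micrometer was not touched.

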